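Unscrew the gas-bottle cap of unknown thread hand and hold it lifted off

ROBOT

A 6-joint arm with a two-finger parallel gripper is mounted at the origin on a cart in front of the work surface, level with it; the furniture and walls round the work are solid. World frame = base frame: x ahead of the robot, y to its left, z up, the work surface at z = 0. Lengths are in m, angles in rad, forces in N, time in s.
With the tool pointing down it reaches from about 0.4 to 0.925 m from the base axis. Payload 12.5 kg.
Tool frame: the origin (TCP) lies at the very end of the fingers, on their centre line; the grasp point (between the pads) lies 19 mm behind it; z points along the fingers, y is the line along which they close (so a half turn about z gives the same grasp; the last joint's range is limited). The gripper opens to 95 mm and grips with 3 to 60 N. Pads are 20 mm wide; open, the fingers measure 119 mm over their backs; the gripper's body (75 mm by 180 mm) begins 59 mm behind the grasp point.
Start: joints at [-1.382, 0.491, 1.559, -0, 1.092, -0.106], TCP at [0.182, -0.598, 0.215] pointing down, gripper open.
Joint ranges: [-3.1, 3.1], [-0.84, 2.19], [0.05, 2.79], [-1.13, 4.28], [0.06, 2.93], [-2.69, 2.69]. Speed limits (rad/s): [2.22, 2.22, 2.79, 3.14, 3.14, 3.14].

INTERFACE

Orientations are given as a rotation vector (axis times angle).
In Python, from station import r gives the robot as it stands.
- The arm moves only by the tool arm_command, never from a script. Its argument "commands" is a list of rows, each a list of 2 entries, a list of its own where there are three numbers: the shift along the tool's x, y, z in cm, then the turn about the tool's z in degrees. A call has 1 to 8 rows; each row shifts and turns the commanded pose from where the row before left it, along the tool's axes as they then stand; what a row does not reach is not made up. A row lasts 1/8 s, in which the tool goes at most 62.5 mm and 10.7 degrees, less where a joint would pass 70% of its speed; a pose out of reach is approached as far as the arm can. A call is refused whole if a number of a shift passes 6.25 or a number of a turn 10.7, either way. A call with a gripper value outside its range is refused whole. "claw" is the opening, from -1 (shut) to 1 (fully open), set as the call begins (left out, the last holds). The fingers move at their own pace and stop on an object; "newtons" is the grip in N (left out, the last holds). Time passes only in rows, so rows that do not move let the fingers close. It gives the time, the measured TCP pose, the force, the opening and the grip force at its end, in the units of the state.
- r.state(): the state, without advancing time (a new reading comes with each control period).
- r.snapshot(name): name is "side" or "top" or "wrist"; returns a dict with "pixels" (400x640x3 uint8, red, green, blue), "K" (3x3 intrinsics, pixels), "R" (3x3) and "t" (3): a world point X has camera coordinates R X + t. Camera axes: x right, y down, z forward; pixel columns grow to the right and rows downward; lengths in m; the calibration is good to about 2 mm. A picture is of the moment at which its call begins. There is no depth.
- r.hand_in(): hands the job in; it is judged then, once.
The state is a dict: "time": time; "q": joint angles; "qvel": joint speeds; "joint_torque": joint torques, N m; "eef_pos": TCP position; "tool_rot": TCP orientation; "contact_force": force on the tool from outside, world axes, zero at the start; "wrist_torque": the same for the moment, N m; "width": opening from 0.0 (shut) to 1.0 (fully open); "grasp_force": force on a finger pad.
Only numpy, scipy, OpenCV 4.12 (cv2) and the standard library are available. Lean on these libraries where they do the work, as an engineer would, in place of code of your own. Each camera call takes 0.05 s, during which the arm holds its last target. There are 200 camera calls.

TASK

Take the black screw cap off the gas bottle that stands clamped in its holder. It comes off with about a quarter turn, but nobody knows whether the thread is ordinary or reversed: try it one way, and if it will not give, try the other, holding the thin cap gently (never squeeze it with more than 30 N). When it is loose, lift it straight up and finish with the gripper still holding the cap upright and still, at least 6 cm above where it sat; leave the jigger, the steel cup and the tamper alone.

Things in the scene. Friction and masses are not known exactly. Their poses are not given: they have to be found in the camera images.
- gas_bottle: aluminium gas bottle, 64 mm in diameter, upright in a dark steel holder (base plate 120 x 100 mm, 10 mm thick), all fixed to the worktop; its shoulder, a flange 61 mm in diameter with a 3 mm high, 2 mm thick lip round the cap, is 135 mm above the worktop. Origin at the centre of the underside of the holder, on the bottle's axis; z up.
- cap_seat (a point): centre of the shoulder on which the cap's skirt rests, on the bottle's axis, 135 mm above the worktop. The brass valve neck stands 29 mm up from here inside the cap, with two lugs to left and right.
- cap: black ribbed round cap, hollow, thin-walled, 54 mm in diameter, 40 mm high, about 60 g, loose; it sits on the bottle's shoulder. Origin at the centre of its lower rim (135 mm above the worktop when seated), z up its axis. It may be gripped across its sides in any direction. Two lugs inside hook under the neck's lugs; when locked its x axis lies within 7 degrees of the bottle's.
- cap_top (a point): centre of the cap's top, 40 mm above its origin. One way of turning stops after 5 to 20 degrees (then the fingers slip round the cap); the other way turns easily, and between about 45 and 130 degrees from locked the cap lifts straight off. Which way (clockwise or not) differs from start to start and cannot be seen. Turning does not raise the cap.
- jigger: steel double-cone jigger, 47 mm wide, 78 mm high, standing loose near the bottle; bystander. Origin under its centre.
- steel_cup: small steel measuring cup, 56 mm wide, 32 mm high, loose near the bottle; bystander. Origin under its centre.
- tamper: grey coffee tamper standing on its base, 58 mm wide, 86 mm high, loose near the bottle; bystander. Origin under its centre.
There are look-alikes about, which are no part of the job. What is meant by the cap is not blue or yellow, and is the larger of those in its own colour.

How it is judged:
By the outcome, as a careful person would: the job done as asked, in the order asked, and still so for the second after the job is handed in, while the arm keeps its last pose, push and grip.
It also fails if it takes over 51 s, if anything falls off the work surface, if the arm or the gripper's body presses on something with over 40 N, if the wrist force passes 120 N, or if a joint passes its speed limit or range.

## Working session

There is one attempt and no reset: what is moved stays moved. The work goes in short steps, Python scripts to look and compute and a tool call to move; the robot and the scene stay as the last step left them, time stands still between calls to the robot, and variables do not carry over. Pictures are saved under pics/ and viewed, at most 10 in all, crops included, and the job is handed in when it is done.

Besides the shell and the picture viewer there is one more tool, called as a command line: name --argument value ..., lists and objects as JSON in quotes. arm_command: Moves the arm, as the interface text tells. Its arguments: {"type":"object","properties":{"commands":{"type":"array","items":{"type":"array"}},"claw":{"type":"number"},"newtons":{"type":"number"}},"required":["commands"]}

```bash
mkdir -p pics
cat > h.py <<'E'
import numpy as np, cv2
from station import r
def snap(n,f):
    s=r.snapshot(n); cv2.imwrite('pics/'+f,s['pixels'][:,:,::-1]); np.savez('pics/'+f+'.npz',**s); return s
def ray(s,u,v,z):
    d=np.linalg.inv(s['K'])@[u,v,1]; R=np.array(s['R']);d=R.T@d; o=-R.T@np.array(s['t']); return o+d*(z-o[2])/d[2]
def proj(s,X):
    c=s['K']@(np.array(s['R'])@X+s['t']); return c[:2]/c[2]
E
python3 - <<'E'
from h import *
a=snap('top','top.png');b=snap('side','side.png')
for s in (a,b): print(-np.array(s['R']).T@s['t'])
print(r.state())
E
```

```text
[0.4425896  0.09900787 0.95841591]
[ 0.55738177 -0.67330895  0.72160124]
{'time': 0.1, 'q': array([-1.38165414e+00,  4.91501663e-01,  1.55940994e+00,  4.49609604e-06,
        1.09169498e+00, -1.05613347e-01]), 'qvel': array([-6.68245746e-05, -2.13480945e-03, -6.12492848e-04, -5.74165410e-04,
       -1.42194894e-03,  1.52050025e-04]), 'joint_torque': array([ 2.09093691e-03, -6.13625765e+01, -2.58605200e+01,  6.93786121e-02,
        4.70395829e-02, -5.72679551e-05]), 'eef_pos': array([ 0.18153868, -0.59782008,  0.21411132]), 'tool_rot': array([-3.10653460e+00, -4.61174640e-01,  6.02180568e-05]), 'contact_force': array([-0.2569652 , -0.41099385,  0.17850308]), 'wrist_torque': array([-0.0142659 ,  0.0335979 , -0.01321268]), 'grasp_force': 0.0, 'width': 1.0005247018347225}
```

View pics/top.png

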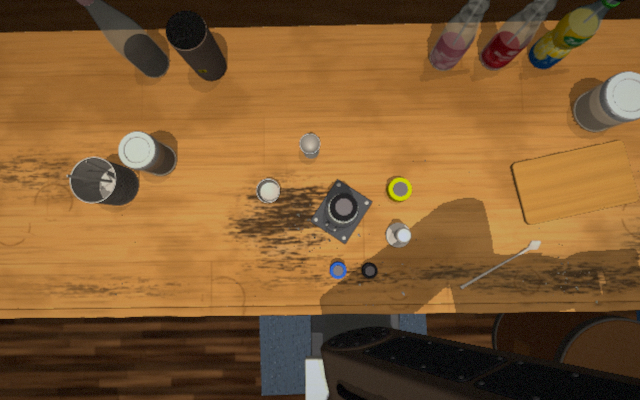

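View pics/side.png

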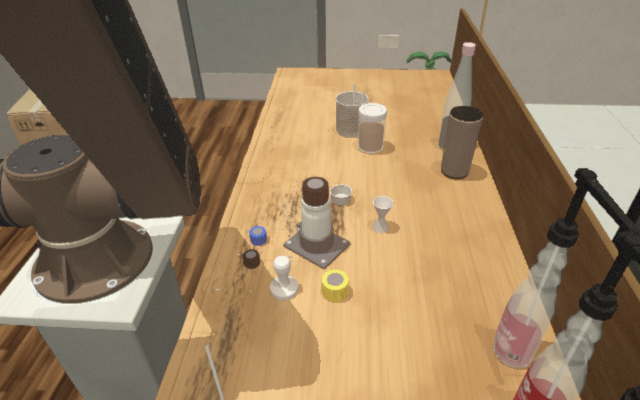

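Top: black cap on its bottle at about (343,207), cup (268,190), jigger (310,145), tamper (398,235), small black look-alike (370,270). Side: cap at (316,190).

Run:
```python
from h import *
a=dict(np.load('pics/top.png.npz'));b=dict(np.load('pics/side.png.npz'))
print('cap rough',ray(a,343,205,.175), 'side top',ray(b,316,184,.175))
for n,u,v,z in [('cup',268,190,.032),('jig',310,143,.078),('tamp',402,236,.086),('yel',400,189,.03)]: print(n,ray(a,u,v,z).round(3))
# top disc (grey) segmentation in both
for n,s,(u,v),T in (('t',a,(343,206),0),('s',b,(316,185),0)):
    p=s['pixels'][v-40:v+40,u-40:u+40]
    cv2.imwrite(f'pics/crop_{n}.png',cv2.resize(p[:,:,::-1],None,fx=7,fy=7,interpolation=cv2.INTER_CUBIC))
c=[cv2.imread(f'pics/crop_{n}.png')[:,:395 if 0 else 560] for n in 'ts']
cv2.imwrite('pics/crop.png',cv2.resize(np.hstack(c),(800,400)))
```

```text
cap rough [0.49370268 0.07098133 0.175     ] side top [0.49027111 0.06782285 0.175     ]
cup [0.54  0.238 0.032]
jig [0.638 0.138 0.078]
tamp [ 0.431 -0.057  0.086]
yel [ 0.538 -0.066  0.03 ]
```

View pics/crop.png

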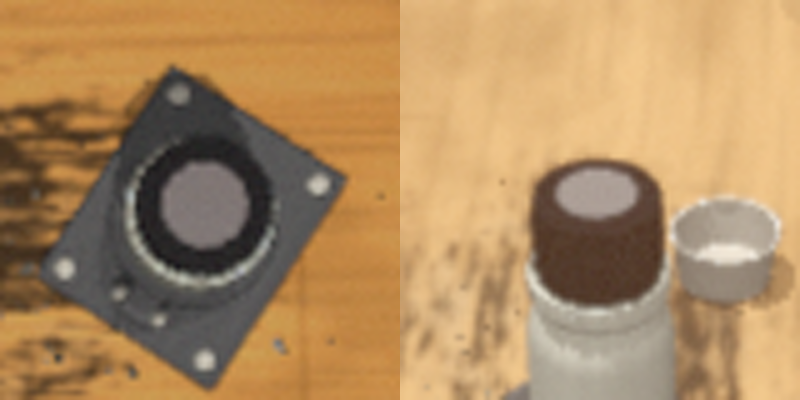

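arm_command --commands '[[[0,0,-0.3],-10.2],[[0,0,-0.3],-10.2],[[0,0,-0.3],-10.2],[[0,0,-0.3],-10.2],[[0,0,-0.3],-10.2],[[0,0,-0.3],-10.2],[[0,0,-0.3],-10.2],[[0,0,-0.3],-10.2]]' --claw 1 --newtons 15

```text
time: 1.1
eef_pos: [0.1816, -0.5979, 0.2384]
tool_rot: [-2.043, -2.385, -0.001]
contact_force: [-0.5, 0.4, 0.3]
width: 0.999
grasp_force: 0.0
```

```bash
cat >> h.py <<'E'
from scipy.spatial.transform import Rotation as Ro
def to(p):
    s=r.state(); R=Ro.from_rotvec(s['tool_rot']).as_matrix()
    print('t',s['time'],'pos',s['eef_pos'].round(4),'q',s['q'].round(3),'w',s['width'].round(3),'gf',s['grasp_force'],'F',s['contact_force'].round(1),'T',s['wrist_torque'].round(2))
    print('toolx yaw',np.degrees(np.arctan2(R[1,0],R[0,0])).round(2),'z',R[:,2].round(3),'shift cm',(100*R.T@(np.array(p)-s['eef_pos'])).round(2))
E
python3 -c "
from h import *
to([.491,.070,.24])"
```

```text
Traceback (most recent call last):
  File "h.py", line 12, in to
    print('t',s['time'],'pos',s['eef_pos'].round(4),'q',s['q'].round(3),'w',s['width'].round(3),'gf',s['grasp_force'],'F',s['contact_force'].round(1),'T',s['wrist_torque'].round(2))
                                                                            ^^^^^^^^^^^^^^^^
AttributeError: 'float' object has no attribute 'round'
```

arm_command --commands '[[[2,2,0],0],[[3,3,0],0],[[3.5,3.5,0],0],[[3.5,3.5,0],0],[[4,4,0],0],[[4,4,0],0],[[4,4,0],0],[[4,4,0],0]]'

```text
time: 2.1
eef_pos: [0.418, -0.2782, 0.2386]
tool_rot: [-2.051, -2.38, 0.0]
contact_force: [-0.0, -0.7, -0.4]
width: 0.997
grasp_force: 0.0
```

```bash
sed -i "s/s\['width'\].round(3)/s['width']/" h.py
python3 -c "
from h import *
to([.491,.070,.24])"
```

```text
t 2.1 pos [ 0.418  -0.2782  0.2386] q [-0.719  0.29   1.822 -0.     1.03  -0.867] w 0.9965314479477295 gf 0.0 F [-0.  -0.7 -0.4] T [-0.05 -0.12 -0.02]
toolx yaw 98.48 z [-0.  0. -1.] shift cm [33.36 12.35 -0.14]
```

arm_command --commands '[[[4,1.5,0],0],[[4,1.5,0],0],[[4,1.5,0],0],[[4,1.5,0],0],[[4,1.5,0],0],[[4,1.5,0],0],[[3,1.5,0],0],[[0,0,0],0]]'

```text
time: 3.1
eef_pos: [0.4813, 0.0044, 0.2384]
tool_rot: [-2.047, -2.382, 0.0]
contact_force: [0.7, -0.4, 0.6]
width: 1.001
grasp_force: 0.0
```

```bash
python3 -c "
from h import *
to([.491,.070,.24]); s=snap('wrist','w1.png'); print(proj(s,[.491,.07,.175]))"
```

```text
t 3.1 pos [0.4813 0.0044 0.2384] q [-0.128  0.26   1.867  0.     1.015 -0.279] w 1.0009453708668887 gf 0.0 F [ 0.7 -0.4  0.6] T [-0.04 -0.12  0.04]
toolx yaw 98.65 z [-0.  0. -1.] shift cm [ 6.34  1.94 -0.16]
[341.72024609 131.92913665]
```

View pics/w1.png

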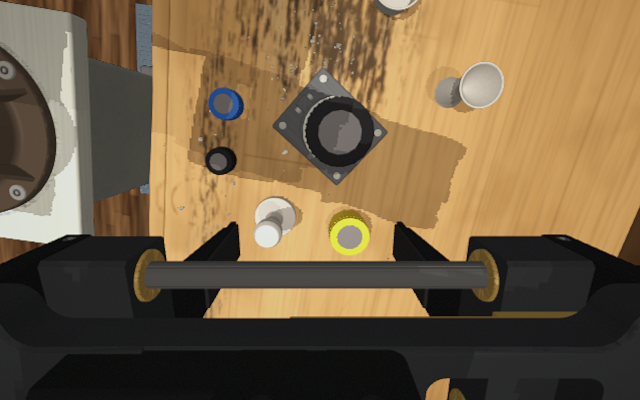

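The wrist view shows the cap at about (340,132), agreeing with the predicted (342,132). I'll refine it from the grey disc in all three views.

Run:
```python
from h import *
for f,(u,v) in (('w1',(340,132)),('top',(344,207)),('side',(315,184))):
    s=dict(np.load(f'pics/{f}.png.npz')); g=cv2.cvtColor(s['pixels'],cv2.COLOR_RGB2GRAY)
    w=40 if f=='w1' else 13
    p=g[v-w:v+w,u-w:u+w]; t,m=cv2.threshold(p,0,255,cv2.THRESH_OTSU)
    t=(int(g[v,u])+35)/2; m=(p>t).astype(np.uint8)
    n,l,st,c=cv2.connectedComponentsWithStats(m,connectivity=4); k=l[w,w]; cu=c[k]+[u-w,v-w]
    print(f,cu.round(2),st[k],ray(s,*cu,.175).round(4))
```

```text
w1 [339.72 131.75] [  18   18   44   44 1487] [0.4894 0.0699 0.175 ]
top [343.51 206.48] [  4   4  18  18 238] [0.4908 0.07   0.175 ]
side [314.39 178.21] [  0   0  26  18 355] [0.4854 0.0879 0.175 ]
```

arm_command --commands '[[[2.1,0.6,0],0],[[2.1,0.6,0],0],[[2.16,0.65,0],0],[[0,0,1.5],0],[[0,0,1.5],0],[[0,0,0],0]]'

```text
time: 3.9
eef_pos: [0.4896, 0.0675, 0.2079]
tool_rot: [-2.051, -2.378, 0.002]
contact_force: [0.2, -0.5, 0.5]
width: 0.999
grasp_force: 0.0
```

```bash
python3 -c "
from h import *
to([.490,.070,.1435])"
```

```text
t 3.9 pos [0.4896 0.0675 0.2079] q [ 0.003  0.315  1.879 -0.     0.95  -0.144] w 0.998847900858926 gf 0.0 F [ 0.2 -0.5  0.5] T [-0.02 -0.14  0.01]
toolx yaw 98.43 z [-0.002 -0.    -1.   ] shift cm [0.24 0.09 6.44]
```

arm_command --commands '[[[0.24,0.08,1.3],0],[[0,0,1.5],0],[[0,0,1.5],0],[[0,0,1.1],0],[[0,0,1.0],0],[[0,0,0],0],[[0,0,0],0]]'

```text
time: 4.78
eef_pos: [0.4907, 0.0709, 0.1449]
tool_rot: [2.051, 2.38, 0.0]
contact_force: [0.3, -0.1, -0.2]
width: 1.004
grasp_force: 0.0
```

```bash
python3 -c "
from h import *
to([.490,.070,.1435])"
```

```text
t 4.775 pos [0.4907 0.0709 0.1449] q [ 0.01   0.402  1.949 -0.     0.789 -0.138] w 1.003933229276812 gf 0.0 F [ 0.3 -0.1 -0.2] T [-0.01 -0.07 -0.06]
toolx yaw 98.49 z [ 0. -0. -1.] shift cm [-0.08 -0.08  0.14]
```

arm_command --commands '[[[0,0,0],0],[[0,0,0],0],[[0,0,0],0],[[0,0,0],0],[[0,0,0],0],[[0,0,0],0],[[0,0,0],0],[[0,0,0],0]]' --claw -1 --newtons 15

```text
time: 5.78
eef_pos: [0.4905, 0.0709, 0.1446]
tool_rot: [2.051, 2.38, -0.0]
contact_force: [-0.6, -0.5, 1.0]
width: 0.563
grasp_force: 15.0
```

```bash
python3 -c "
from h import *
to([.490,.070,.1435])"
```

```text
t 5.775 pos [0.4905 0.0709 0.1446] q [ 0.01   0.403  1.95  -0.     0.789 -0.138] w 0.5628823080042138 gf 15.000050574308261 F [-0.6 -0.5  1. ] T [-0.01 -0.09 -0.05]
toolx yaw 98.49 z [ 0. -0. -1.] shift cm [-0.08 -0.07  0.11]
```

arm_command --commands '[[[0,0,0],-3],[[0,0,0],-3],[[0,0,0],-3],[[0,0,0],-3],[[0,0,0],-3],[[0,0,0],-3],[[0,0,0],-3],[[0,0,0],-3]]'

```text
time: 6.78
eef_pos: [0.4906, 0.0709, 0.1446]
tool_rot: [1.509, 2.755, -0.0]
contact_force: [0.2, -0.5, 1.0]
width: 0.563
grasp_force: 15.0
```

```bash
python3 -c "
from h import *
to([.490,.070,.1435])"
```

```text
t 6.775 pos [0.4906 0.0709 0.1446] q [ 0.01   0.403  1.95  -0.     0.789 -0.558] w 0.5625240210256653 gf 15.00007973285392 F [ 0.2 -0.5  1. ] T [ 0.01 -0.18 -0.04]
toolx yaw 122.59 z [ 0. -0. -1.] shift cm [-0.04 -0.1   0.11]
```

arm_command --commands '[[[0,0,0],-4],[[0,0,0],-4],[[0,0,0],-4],[[0,0,0],-4]]'

```text
time: 7.28
eef_pos: [0.4906, 0.0709, 0.1446]
tool_rot: [1.11, 2.939, 0.0]
contact_force: [-0.0, -0.3, 0.8]
width: 0.566
grasp_force: 15.0
```

```bash
python3 -c "
from h import *
to([.490,.070,.1435]); s=snap('wrist','w2.png')
cv2.imwrite('pics/w2c.png',s['pixels'][:,:,::-1])"
```

```text
t 7.275 pos [0.4906 0.0709 0.1446] q [ 0.01   0.403  1.95  -0.     0.789 -0.838] w 0.5656399172014326 gf 14.999966465402395 F [-0.  -0.3  0.8] T [ 0.01 -0.2  -0.  ]
toolx yaw 138.62 z [ 0. -0. -1.] shift cm [-0.01 -0.11  0.11]
```

View pics/w2c.png

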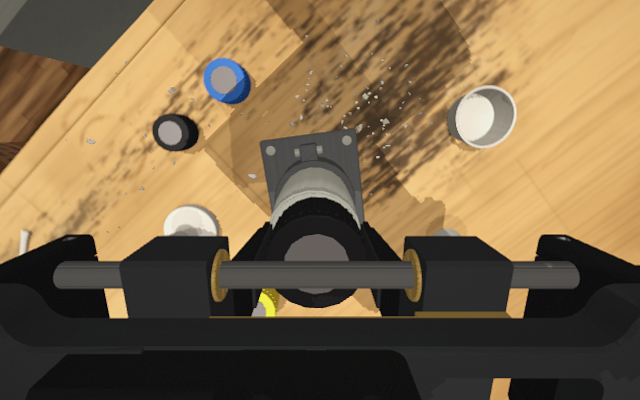

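The cap sits centred between the fingers at about (317,263), and the turn meets no resistance. I'll keep turning to about 88°.

arm_command --commands '[[[0,0,0],-6],[[0,0,0],-6],[[0,0,0],-6],[[0,0,0],-6],[[0,0,0],-6],[[0,0,0],-6],[[0,0,0],-6],[[0,0,0],-6]]'

```text
time: 8.32
eef_pos: [0.4903, 0.0703, 0.1447]
tool_rot: [0.181, -3.136, 0.002]
contact_force: [-1.1, -5.9, 3.2]
width: 0.562
grasp_force: 15.0
```

```bash
python3 -c "
from h import *
to([.490,.070,.1435])"
```

```text
t 8.325 pos [0.4903 0.0703 0.1447] q [ 1.000e-02  4.020e-01  1.950e+00 -1.000e-03  7.900e-01 -1.676e+00] w 0.5621193858430749 gf 14.999745982931927 F [-1.1 -5.9  3.2] T [-1.07  0.23 -0.19]
toolx yaw -173.38 z [-0.001 -0.001 -1.   ] shift cm [ 0.03 -0.03  0.12]
```

arm_command --commands '[[[0,0,0],0],[[0,0,-0.1],0],[[0,0,-0.1],0],[[0,0,-0.1],0]]'

```text
time: 8.82
eef_pos: [0.4903, 0.0709, 0.1475]
tool_rot: [0.177, -3.136, 0.0]
contact_force: [-1.9, -3.0, -3.2]
width: 0.561
grasp_force: 15.0
```

```bash
python3 -c "
from h import *
to([.490,.070,.1435])"
```

```text
t 8.825 pos [0.4903 0.0709 0.1475] q [ 0.01   0.398  1.947 -0.     0.797 -1.673] w 0.5607830516418323 gf 14.999943589791656 F [-1.9 -3.  -3.2] T [-0.35  0.26  0.  ]
toolx yaw -173.54 z [-0.001 -0.    -1.   ] shift cm [ 0.04 -0.09  0.4 ]
```

arm_command --commands '[[[0,-0.05,-0.1],0],[[0,0,-0.1],0],[[0,0,-0.1],0],[[0,0,-0.1],0],[[0,0,0],0]]'

```text
time: 9.45
eef_pos: [0.4906, 0.0705, 0.1517]
tool_rot: [-0.178, 3.136, 0.0]
contact_force: [-1.3, 1.5, -1.3]
width: 0.561
grasp_force: 15.0
```

```bash
python3 -c "
from h import *
to([.490,.070,.1435]); s=snap('side','s2.png')['pixels'][140:260,240:400,::-1]
cv2.imwrite('pics/s2c.png',cv2.resize(s,(800,600),interpolation=cv2.INTER_CUBIC))"
```

```text
t 9.45 pos [0.4906 0.0705 0.1517] q [ 0.009  0.392  1.943  0.     0.807 -1.675] w 0.5606786173471394 gf 14.999921531416476 F [-1.3  1.5 -1.3] T [ 0.32  0.31 -0.01]
toolx yaw -173.51 z [ 0.  0. -1.] shift cm [ 0.07 -0.04  0.82]
```

View pics/s2c.png

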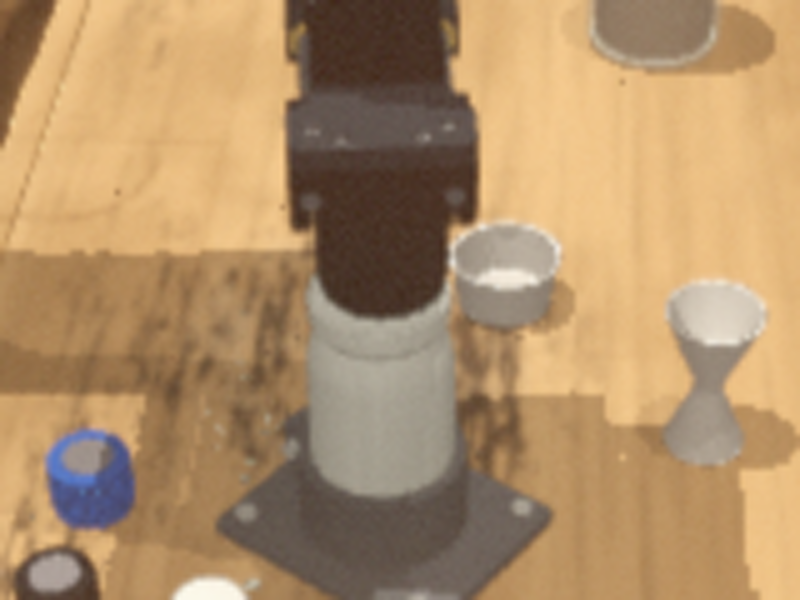

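The vertical force is only −1.3 N, far below what slipping fingers would show, so the cap is rising with the gripper. I'll carry on lifting.

arm_command --commands '[[[0,0,-0.3],0],[[0,0,-0.3],0],[[0,0,-0.4],0],[[0,0,-0.4],0],[[0,0,-0.4],0],[[0,0,-0.4],0],[[0,0,-0.4],0],[[0,0,-0.4],0]]'

```text
time: 10.5
eef_pos: [0.4906, 0.0704, 0.1819]
tool_rot: [-0.178, 3.136, -0.0]
contact_force: [-0.5, 0.2, -1.0]
width: 0.562
grasp_force: 15.0
```

arm_command --commands '[[[0,0,-0.7],0],[[0,0,-0.8],0],[[0,0,-0.8],0],[[0,0,-0.8],0],[[0,0,-0.8],0],[[0,0,-0.8],0],[[0,0,-0.5],0],[[0,0,0],0]]'

```text
time: 11.5
eef_pos: [0.4907, 0.0704, 0.2339]
tool_rot: [-0.178, 3.136, -0.0]
contact_force: [-0.2, 0.2, -1.3]
width: 0.561
grasp_force: 15.0
```

```bash
python3 -c "
from h import *
to([.490,.070,.1435]); s=snap('side','s3.png')['pixels'][100:280,220:460,::-1]
cv2.imwrite('pics/s3c.png',cv2.resize(s,(800,600),interpolation=cv2.INTER_CUBIC))"
```

```text
t 11.5 pos [0.4907 0.0704 0.2339] q [ 0.009  0.285  1.843 -0.     1.013 -1.675] w 0.5614761204752767 gf 14.99996924889274 F [-0.2  0.2 -1.3] T [ 0.11 -0.16 -0.03]
toolx yaw -173.51 z [ 0.001 -0.    -1.   ] shift cm [ 0.08 -0.03  9.04]
```

View pics/s3c.png

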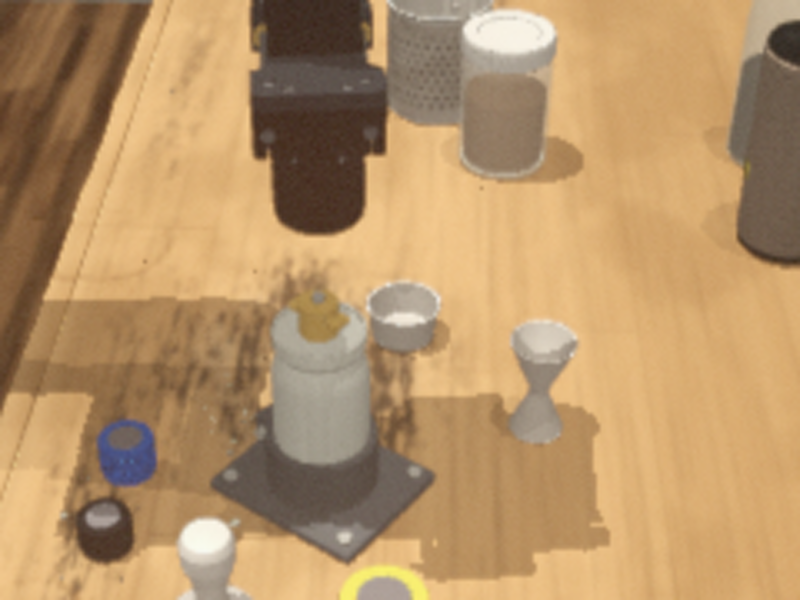

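The cap is off and upright in the gripper at about (320,195), with the brass neck bare below it at (318,315). It has risen about 8.9 cm, and the bystanders haven't moved.

arm_command --commands '[[[0,0,0],0],[[0,0,0],0],[[0,0,0],0],[[0,0,0],0]]'

```text
time: 12.05
eef_pos: [0.4906, 0.0704, 0.2335]
tool_rot: [0.178, -3.136, 0.0]
contact_force: [0.4, 0.1, -0.7]
width: 0.565
grasp_force: 15.0
```

```bash
python3 -c "
from station import r
print(r.hand_in())"
```

```text
the job is handed in; nothing more can be done
None
```

The cap came off turning counter-clockwise (an ordinary thread) on the first try; I handed in with it held upright and still at 15 N, about 9 cm above its seat, after 12 s, the other objects untouched.

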